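Feel along the rivets of a curved packing wedge

TASK

A curved ash packing wedge lies on a sprung checking rest; check its row of five flush steel rivets by touch. Set the fingertips lightly on the rivet next to the thick square end, run them along the row over every rivet in turn to the one next to the thin rounded end, following the curve and staying in light contact all the way, then lift clear. Never press the rest down to its stop, do not grasp or lift anything, and leave the wedge lying in its rest and everything else where it stands.

Things in the scene. Friction and masses are not known exactly. Their poses are not given: they have to be found in the camera images.
- wedge: loose varnished ash wedge, 0.13-0.25 kg, 50 mm wide, bent in plan to a 200 mm radius, 250 mm long; 30 mm thick at the square end, tapering to 14 mm at the rounded end (top falls 4 degrees along the row). Six stop pins, 10 mm high and below its top, hold it with 1.5 mm play. Origin on the underside near the middle; x to the outside of the bend, y from square to rounded end, z up
- rivet1 (a point): centre of the face of dark steel rivet head 1 (15 mm across, flush with the wood) on the wedge's top face; rivet 1 is the one next to the thick square end; the five lie 45 mm apart along the middle of the curved top
- rivet2 (a point): centre of the face of dark steel rivet head 2 (15 mm across, flush with the wood) on the wedge's top face; number 2 counted from the thick square end
- rivet3 (a point): centre of the face of dark steel rivet head 3 (15 mm across, flush with the wood) on the wedge's top face; number 3 counted from the thick square end
- rivet4 (a point): centre of the face of dark steel rivet head 4 (15 mm across, flush with the wood) on the wedge's top face; number 4 counted from the thick square end
- rivet5 (a point): centre of the face of dark steel rivet head 5 (15 mm across, flush with the wood) on the wedge's top face; rivet 5 is the one next to the thin rounded end
- between1 (a point): point on the wedge's top face on the curved middle line, half-way between rivets 1 and 2
- between2 (a point): point on the wedge's top face on the curved middle line, half-way between rivets 2 and 3
- between3 (a point): point on the wedge's top face on the curved middle line, half-way between rivets 3 and 4
- between4 (a point): point on the wedge's top face on the curved middle line, half-way between rivets 4 and 5
- deck_top (a point): centre of the upper face of the rest's aluminium deck (110 x 280 mm), on which the wedge lies; about 44 mm above the slate. x and y lie along the wedge's x and y. The deck only moves straight up and down on soft springs and does not tilt
- deck (a joint): how far the deck is pressed down from its usual height, m; near 0 (within 2 mm) when left alone, 0.018 at the stop. It yields 2.5 mm per newton of fingertip push and comes back when released
- mug_mid (a point): centre, half-way up, of a blue enamel mug, 80 mm across and 80 mm high, standing on the inside of the bend beside the rest; leave it alone
- pin_mid (a point): centre, half-way up, of a short steel paddle pin standing on end beside the rest, 22 mm thick with a 32 mm head, 88 mm high; leave it alone
- clapper: brass bell clapper lying beside the rest on the outside of the bend, 185 mm long, ball 40 mm across; origin near its middle on the slate; leave it alone
- block: straight ash block 150 x 45 x 30 mm lying to the left, no rivets; origin under its middle; leave it alone
- jar: amber glass jar with a steel lid, 68 mm across, 85 mm high, standing to the right; origin under its middle; leave it alone
- windlass: steel lock windlass (crank key) lying to the right, 190 mm long, wooden grip; origin under its middle; leave it alone

How it is judged:
By the outcome, as a careful person would: the job done as asked, in the order asked, and still so for the second after the job is handed in, with the robot touching nothing.
It also fails if it takes over 40 s, if anything falls off the work surface, if the arm or the gripper's body presses on something with over 40 N, if the wrist force passes 120 N, or if a joint passes its speed limit or range.

ROBOT

A 7-joint arm with a two-finger parallel gripper is mounted at the origin on the work surface. World frame = base frame: x ahead of the robot, y to its left, z up, the work surface at z = 0. Lengths are in mm, angles in rad, forces in N, time in s.
With the tool pointing down it reaches from about 400 to 875 mm from the base axis. Payload 4.4 kg.
Tool frame: the origin (TCP) lies midway between the tips of the shut fingers; the grasp point (between the pads) lies 19 mm behind it (ctrl.grip_point_offset is the distance from the TCP to the grasp point, in mm); z points along the fingers, y is the direction in which the jaws open and shut (so a half turn about z gives the same grasp; the last joint's range is limited). The gripper opens to 85 mm and grips with 20 to 120 N. Pads are 22 mm wide; open, the fingers measure 114 mm over their backs; the gripper's body (76 mm by 85 mm) begins 54 mm behind the grasp point. The pads swing forward as they close: fully open they stand 13 mm farther back than shut.
Start: joints at [-1.34, 0.628, 0.038, 1.517, -0.027, 0.996, -0.02], TCP at [190.076, 621.602, 231.313] pointing down, gripper open.
Joint ranges: [-3.06, 3.06], [-0.37, 2.12], [-1.25, 1.32], [0.18, 2.47], [-1.1, 4.24], [0.23, 1.98], [-2.94, 2.94]. Speed limits (rad/s): [2.57, 2.57, 3.14, 3.14, 3.14, 3.14, 3.14].

INTERFACE

Orientations are given as [roll, pitch, yaw] about the fixed x, y, z axes, in that order (R = Rz(yaw) Ry(pitch) Rx(roll)).
In Python, from cell import ctrl, imaging, models gives the robot as it stands. The module is installed in compiled form; this text tells all that it offers.
- The arm moves only by the tool drive_tool, never from a script. Its argument "deltas" is text: rows parted by semicolons, each of 5 numbers parted by spaces: the shift along the tool's x, y, z in m, then the turn about the tool's z in degrees, then the finger opening in m, from 0 to 0.0854. A call has 1 to 12 rows; each row is the pose to reach, as a shift and turn from the pose commanded when the call began, along the tool's axes at that moment; what a row does not reach only later rows make up. A row lasts 1/8 s, in which the tool goes at most 62.5 mm and 10.7 degrees, less where a joint would pass 70% of its speed; a pose out of reach is approached as far as the arm can. A call with a gripper value outside its range is refused whole. The fingers move at their own pace and stop on an object; the grip force is fixed at half the most. Time passes only in rows, so rows that repeat a pose let the fingers close. It gives the time, the measured TCP pose, the force and the opening at its end, in the units of the state.
- ctrl.read_state(): the state, without advancing time (a new reading comes with each control period).
- imaging.get_image(name): name is "scene" or "top" or "wrist"; returns a dict with "color" (384x512x3 uint8, red, green, blue), "range_z" (384x512 float32, mm along the optical axis (not along the pixel's ray), 0 where there is no reading), "vfov" (degrees; the focal length in pixels is half the picture's height over the tangent of half this angle, whatever the lens; pixels are square), "cx", "cy" (the principal point, pixels), "k1" (the pictures are not rectified: a ray, as slopes to the right and down, at radius r is drawn at 1 + k1 r^2 times it, then the intrinsics apply), "extrinsics" (4x4, takes a point from camera to world coordinates). Camera axes: x right, y down, z forward; pixel columns grow to the right and rows downward; lengths in mm; the calibration is good to about 2 mm. A picture is of the moment at which its call begins.
- ctrl.finish_job(): hands the job in, once; it reports no verdict.
Trained networks look in a picture, given as the dict that the camera call returned (one of the last four; its "shot" number tells which), for a name from the list of things; names that differ only in an ending like _2 or _b are one class to them, and where a whole thing is asked for, a point or a joint stands for the part that bears it (a point fixed in the world has none). Each returns a list of dicts, best first, with "score" (0 to 1); they miss things now and then, are a little off and sometimes report something else, mostly with a low value. They report only what shows in the picture. A call takes as long as a camera call.
- models.spot_in(picture, thing): "point" ([column, row] in pixels, amid what is visible of it).
- models.landmark_of(picture, thing): "point" ([column, row] in pixels: a listed point, or the origin of a listed thing).
The state is a dict: "clock": time; "qpos": joint angles; "qd": joint speeds; "tau": joint torques, N m; "eef_pos": TCP position; "tool_rot": TCP orientation; "force": force on the tool from outside, world axes, zero at the start; "torque": the same for the moment, N m; "width": finger opening in mm.
Only numpy, scipy, OpenCV 4.12 (cv2) and the standard library are available. Lean on these libraries where they do the work, as an engineer would, in place of code of your own. Each camera call takes 0.05 s, during which the arm holds its last target.

## Working session

There is one attempt and no reset: what is moved stays moved. The work goes in short steps, Python scripts to look and compute and a tool call to move; the robot and the scene stay as the last step left them, time stands still between calls to the robot, and variables do not carry over. Pictures are saved under pics/ and viewed, and the job is handed in when it is done.

Besides the shell and the picture viewer there is one more tool, called after "Call:" as name(argument=value, ...) on one line, values as JSON. drive_tool: Moves the arm, as the interface text tells. Its arguments: {"type":"object","properties":{"deltas":{"type":"string"}},"required":["deltas"]}

```bash
mkdir -p pics; cat > h.py <<'E'
import numpy as np, cv2
from cell import ctrl, imaging, models
def intr(p):
    h,w=p["color"].shape[:2]; f=h/2/np.tan(np.radians(p["vfov"])/2); return f
def K(p):
    f=intr(p); return np.array([[f,0,p["cx"]],[0,f,p["cy"]],[0,0,1.]])
def ray(p,uv):
    q=cv2.undistortPoints(np.array([[uv]],float),K(p),np.array([p["k1"],0,0,0.]))[0,0]
    return np.array([q[0],q[1],1.])
def w_depth(p,uv,d=None):
    u,v=int(round(uv[0])),int(round(uv[1]))
    if d is None:
        a=p["range_z"][max(0,v-2):v+3,max(0,u-2):u+3]; a=a[a>0]
        if not len(a): return None
        d=np.median(a)
    E=np.array(p["extrinsics"]); return E[:3,:3]@(ray(p,uv)*d)+E[:3,3]
def w_plane(p,uv,z):
    E=np.array(p["extrinsics"]); r=E[:3,:3]@ray(p,uv); return E[:3,3]+r*(z-E[2,3])/r[2]
def save(p,n,s=1.5):
    cv2.imwrite("pics/"+n+".png",cv2.resize(p["color"][:,:,::-1],None,fx=s,fy=s))
E
python3 - <<'E'
from h import *
s=ctrl.read_state()
for k in("clock","eef_pos","tool_rot","force","width"):print(k,s[k])
for c in("scene","top","wrist"):
    p=imaging.get_image(c); save(p,c+"0")
    print(c,p["vfov"],p["k1"],np.round(p["extrinsics"],3).tolist())
    for t in["rivet%d"%i for i in range(1,6)]+["between1","deck_top","mug_mid","pin_mid","clapper","block","jar","windlass"]:
        for r in models.landmark_of(p,t)[:2]:
            w=w_depth(p,r["point"]); print(c,t,round(r["score"],2),np.round(r["point"],1),None if w is None else np.round(w,1))
E
```

```text
clock 0.0
eef_pos [189.87570936 620.9892497  230.415911  ]
tool_rot [-3.13972454e+00  9.09167114e-06  2.84480027e+00]
force [ 0.74252335 -0.66980571 -1.11404192]
width 85.64182831618795
scene 44.84451385071938 0.04266979339378443 [[-0.854, 0.294, -0.429, 1129.32], [0.519, 0.472, -0.712, 960.003], [-0.007, -0.831, -0.556, 808.3], [0.0, 0.0, 0.0, 1.0]]
scene rivet1 0.97 [254.6 179.3] [518.5 -19.1  63.5]
scene rivet1 0.86 [249.9 169.8] [501.1 -74.2  61.9]
scene rivet2 0.97 [254.6 179.3] [518.5 -19.1  63.5]
scene rivet2 0.86 [249.9 169.8] [501.1 -74.2  61.9]
scene rivet3 0.97 [254.6 179.3] [518.5 -19.1  63.5]
scene rivet3 0.86 [249.9 169.8] [501.1 -74.2  61.9]
scene rivet4 0.97 [254.6 179.3] [518.5 -19.1  63.5]
scene rivet4 0.86 [249.9 169.8] [501.1 -74.2  61.9]
scene rivet5 0.97 [254.6 179.3] [518.5 -19.1  63.5]
scene rivet5 0.86 [249.9 169.8] [501.1 -74.2  61.9]
scene between1 0.79 [252.1 174.9] [511.7 -44.2  63.1]
scene between1 0.73 [254.7 188.5] [546.8  26.7  67. ]
scene deck_top 0.94 [248.3 191.1] [570.5  30.7  68.9]
scene pin_mid 0.74 [278.1 210.6] [502.5  82.9   6.8]
scene block 
[... 948 characters left out ...]
91.6  54.6  72.4]
top deck_top 0.59 [251.5 200.1] [541.4 -15.7  64.3]
top mug_mid 0.74 [273.  173.8] [629.5 -84.3   6.2]
top mug_mid 0.44 [382.9 186. ] [ 583.5 -415.7   74. ]
top pin_mid 0.53 [209.7 204.9] [529.4 118.    7.1]
top clapper 0.61 [239.5 243.8] [407.1  22.2  15.7]
top clapper 0.17 [393.8 255.4] [ 368.2 -467.    13.9]
top block 0.97 [104.3 213.1] [501.6 449.1  31.6]
top jar 0.8 [384.4 185.2] [ 585.  -417.    83.1]
top windlass 0.81 [392.8 250.8] [ 382.8 -463.8   14.6]
top windlass 0.68 [240.4 241.2] [415.   19.5  12.2]
wrist 59.37864147655647 -0.07338902706480173 [[0.291, 0.924, 0.248, 127.12], [0.957, -0.282, -0.075, 641.482], [0.001, 0.259, -0.966, 373.43], [0.0, 0.0, 0.0, 1.0]]
```

View pics/top0.png

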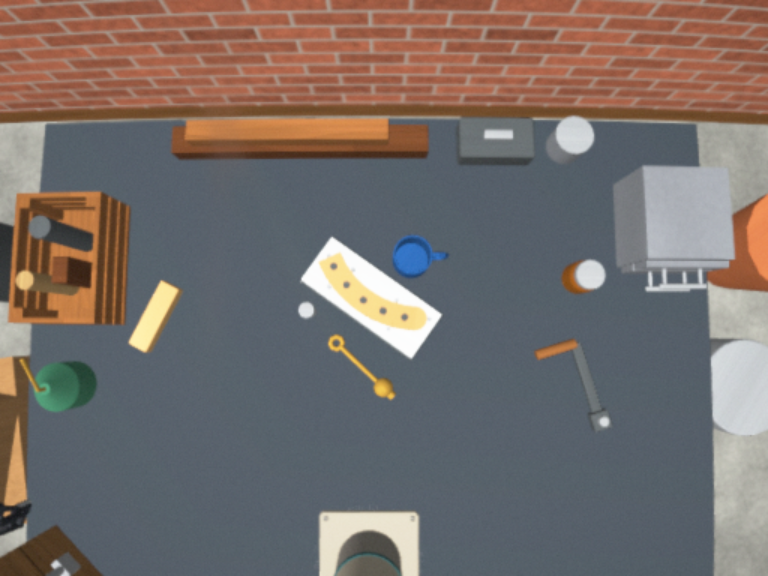

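View pics/scene0.png

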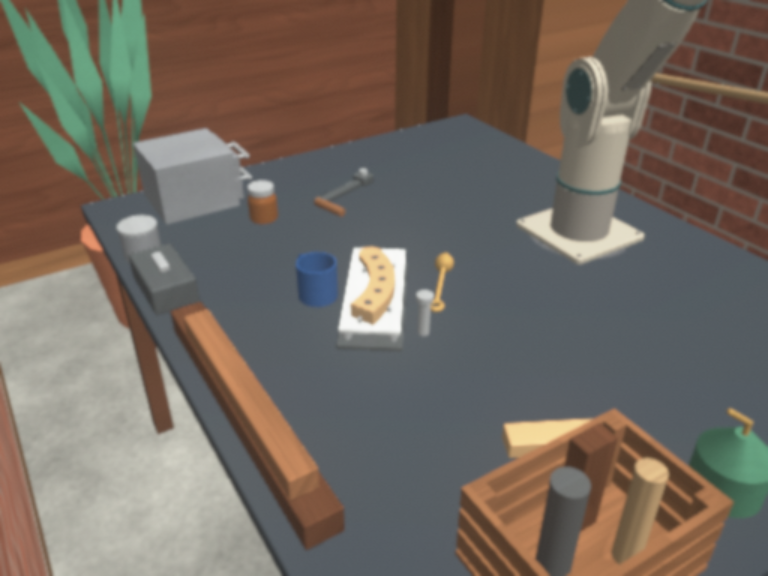

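```bash
python3 - <<'E'
from h import *
p=imaging.get_image("top")
c=p["color"][140:270,190:320]
cv2.imwrite("pics/topcrop.png",cv2.resize(c[:,:,::-1],None,fx=4.5,fy=4.5,interpolation=cv2.INTER_CUBIC))
for c in("top","scene"):
    p=imaging.get_image(c)
    for r in models.landmark_of(p,"rivet1"):print(c,round(r["score"],2),np.round(r["point"],1),np.round(w_depth(p,r["point"]),1))
    for t in ("mug_mid","pin_mid"):
        for r in models.spot_in(p,t)[:2]:print(c,t,round(r["score"],2),np.round(r["point"],1),np.round(w_depth(p,r["point"]),1))
E
```

```text
top 0.79 [242.4 199.3] [543.6  11.8  66.5]
top 0.75 [220.5 179.9] [601.8  77.9  73.5]
top 0.75 [269.3 209.6] [512.7 -69.6  61.8]
top 0.73 [231.6 190.9] [568.8  44.3  70.6]
top mug_mid 0.81 [273.8 170.5] [640.4 -87.    5.1]
top pin_mid 0.63 [205.4 204.2] [527.6 120.5  89.5]
scene 0.96 [248.7 170.6] [506.8 -71.9  62.1]
scene 0.83 [255.  178.6] [516.1 -20.9  64.1]
scene 0.67 [257.9 182.2] [519.8   1.1  64.9]
scene 0.64 [255.2 180. ] [520.6 -12.5  65.4]
scene 0.62 [251.5 193.4] [569.2  45.8  69.4]
scene 0.61 [246.8 200.8] [601.4  73.7  73. ]
scene mug_mid 0.88 [212.6 184.6] [640.9 -51.5  69.3]
scene pin_mid 0.82 [279.6 207.3] [528.1 125.2  54.8]
```

The top picture shows the square end up-left with rivet 1 near (222,177) and rivet 5 near (270,211) at the rounded end, with the mug at (274,171), the pin at (205,206) and the clapper below. Next I'll check heights along the way to a viewpoint over the wedge.

```bash
python3 - <<'E'
from h import *
p=imaging.get_image("top")
E=np.array(p["extrinsics"]);h,w=p["range_z"].shape
uv=np.stack(np.meshgrid(np.arange(w),np.arange(h)),-1).reshape(-1,1,2).astype(float)
q=cv2.undistortPoints(uv,K(p),np.array([p["k1"],0,0,0.]))[:,0]
d=p["range_z"].reshape(-1,1); P=(np.c_[q,np.ones(len(q))]*d)@E[:3,:3].T+E[:3,3]
P=P[d[:,0]>0]
for x in range(100,800,50):
    print(x,[int(P[(abs(P[:,0]-x)<25)&(abs(P[:,1]-y)<25)][:,2].max(initial=-1)) for y in range(700,-200,-50)])
np.set_printoptions(suppress=True)
from scipy.spatial.transform import Rotation as R
print(R.from_euler("xyz",ctrl.read_state()["tool_rot"]).as_matrix().round(3))
E
```

```text
100 [7, 6, 6, 9, 7, 6, 6, 5, 6, 5, 6, 5, 19, 18, 16, 17, 18, 8]
150 [6, 8, 7, 345, 6, 6, 6, 6, 7, 6, 6, 8, 6, 6, 5, 6, 6, 9]
200 [6, 6, 317, 349, 7, 6, 6, 7, 7, 7, 7, 7, 8, 7, 7, 7, 7, 6]
250 [7, 8, 7, 7, 6, 7, 7, 8, 6, 7, 7, 7, 6, 6, 7, 5, 5, 6]
300 [5, 85, 79, 8, 11, 7, 9, 7, 6, 6, 7, 6, 6, 6, 6, 7, 6, 4]
350 [85, 148, 105, 7, 6, 8, 7, 8, 6, 6, 7, 6, 7, 5, 41, 45, 5, 5]
400 [85, 186, 101, 8, 7, 9, 6, 6, 7, 7, 7, 6, 6, 20, 33, 36, 12, 5]
450 [7, 7, 7, 7, 36, 39, 6, 8, 7, 7, 9, 6, 13, 18, 44, 50, 49, 8]
500 [136, 136, 135, 136, 36, 37, 15, 7, 8, 7, 8, 93, 94, 66, 72, 68, 65, 50]
550 [135, 178, 176, 176, 7, 38, 35, 7, 6, 7, 7, 92, 94, 74, 71, 67, 63, 44]
600 [136, 177, 178, 177, 6, 40, 28, 8, 7, 9, 6, 49, 78, 77, 72, 83, 83, 6]
650 [138, 187, 189, 135, 8, 7, 7, 7, 7, 7, 7, 7, 77, 78, 46, 84, 83, 83]
700 [136, 187, 187, 135, 8, 8, 8, 8, 9, 8, 6, 7, 8, 10, 7, 8, 6, 7]
750 [135, 138, 136, 137, 8, 9, 8, 8, 7, 8, 6, 6, 8, 7, 9, 6, 6, 10]
[[-0.956  0.292 -0.   ]
 [ 0.292  0.956  0.   ]
 [ 0.     0.    -1.   ]]
```

Call:
drive_tool(deltas="-0.044 -0.040 -0.01 0 0; -0.088 -0.080 -0.01 0 0; -0.132 -0.120 -0.01 0 0; -0.176 -0.160 -0.01 0 0; -0.220 -0.200 -0.01 2 0; -0.264 -0.240 -0.01 4 0; -0.308 -0.280 -0.01 6 0; -0.352 -0.320 -0.01 8 0; -0.396 -0.360 -0.01 10 0; -0.440 -0.400 -0.01 12 0; -0.484 -0.440 -0.01 13 0; -0.530 -0.482 -0.01 14 0")

```text
clock: 4.1
eef_pos: [556.9, 4.3, 241.6]
tool_rot: [3.141, 0.0, 2.601]
force: [1.4, 1.5, -0.1]
width: 0.4
```

Call:
drive_tool(deltas="0 0 0 0 0; 0 0 0 0 0")

```text
clock: 4.35
eef_pos: [555.6, 6.2, 241.1]
tool_rot: [3.141, -0.001, 2.6]
force: [0.3, 0.5, 0.6]
width: 0.2
```

```bash
python3 - <<'E'
from h import *
s=ctrl.read_state()
for k in("clock","eef_pos","tool_rot","force","width","qpos"):print(k,np.round(s[k],3))
p=imaging.get_image("wrist"); save(p,"wrist1")
import pickle; pickle.dump(p,open("w1.pkl","wb"))
for t in("rivet1","deck_top","between1","pin_mid","mug_mid"):
  for r in models.landmark_of(p,t):print(t,round(r["score"],2),np.round(r["point"],1),np.round(w_depth(p,r["point"]),1))
E
```

```text
clock 4.35
eef_pos [555.561   6.21  241.075]
tool_rot [ 3.141e+00 -1.000e-03  2.600e+00]
force [0.265 0.453 0.551]
width 0.23
qpos [-0.176  0.486  0.171  1.776 -0.103  0.889  1.07 ]
rivet1 0.85 [337.6 185.4] [608.1  73.2  73. ]
rivet1 0.82 [198.9 155.7] [516.8 -26.7  62.7]
rivet1 0.68 [291.8 164.8] [569.   45.3  69.2]
rivet1 0.64 [245.4 155.7] [539.5  11.8  65.7]
deck_top 0.45 [197.5 153.8] [514.6 -26.9  62.7]
between1 0.89 [221.8 155.2] [527.7  -7.5  63.2]
between1 0.77 [270.1 160.9] [555.6  29.5  67.1]
between1 0.67 [314.4 174.6] [588.2  59.2  70.1]
between1 0.57 [177.4 162.8] [511.9 -49.   60.4]
pin_mid 0.75 [336.9  76.2] [518.3 115.   87.6]
mug_mid 0.7 [211.5 263.5] [640.3 -99.    5.3]
```

View pics/wrist1.png

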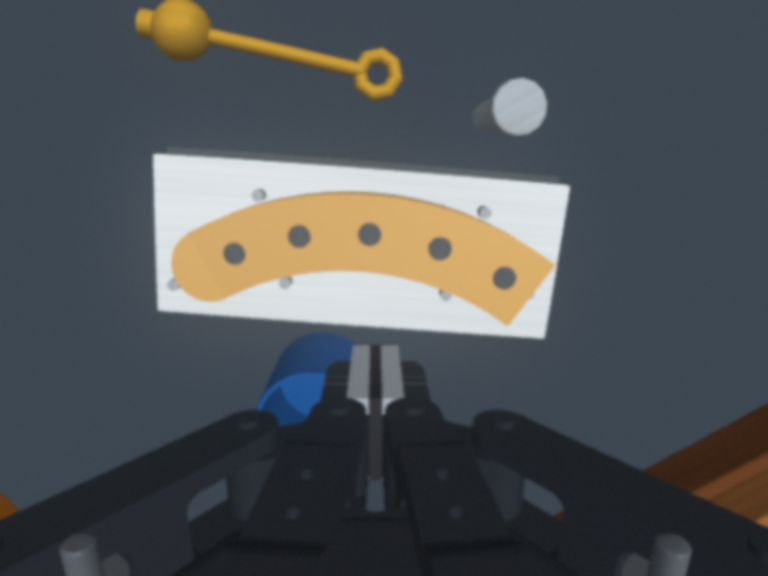

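The wrist picture shows five dark rivets at about (504,277), (440,248), (370,234), (299,236), (234,253) in the enlarged picture. Rivet 1 is at the right by the square end and rivet 5 at the left by the rounded end. I'll refine these with blob centroids and the known geometry.

```bash
cat > fit.py <<'E'
from h import *
from scipy.optimize import least_squares
import pickle
def blobs(p,guess):
    g=cv2.cvtColor(p["color"],cv2.COLOR_RGB2GRAY).astype(float); out=[]
    for u,v in guess:
        u0,v0=int(u)-9,int(v)-9; a=g[v0:v0+19,u0:u0+19]; w=np.clip(150-a,0,None)
        w=np.where(a<125,125-a,0); Y,X=np.mgrid[v0:v0+19,u0:u0+19]
        out.append((np.sum(w*X)/w.sum(),np.sum(w*Y)/w.sum()))
    return out
# model: in wedge frame, arc centre (-200,0), s along; z falls tan4
S=np.array([-90,-45,0,45,90.])
def model(x,s=S):
    X,Y,z,th=x; a=s/200; lx=200*np.cos(a)-200; ly=200*np.sin(a); 
    c,n=np.cos(th),np.sin(th)
    return np.c_[X+c*lx-n*ly, Y+n*lx+c*ly, z-np.tan(np.radians(4))*s]
def proj(p,W):
    E=np.array(p["extrinsics"]); C=(W-E[:3,3])@E[:3,:3]
    return cv2.projectPoints(C,np.zeros(3),np.zeros(3),K(p),np.array([p["k1"],0,0,0.]))[0][:,0]
def fit(p,b,z=None):
    f=lambda x:np.r_[(proj(p,model(x))-b).ravel(),([] if z is None else [(x[2]-z)/1.0])]
    return least_squares(f,[548,11,65,np.radians(149+0)],x_scale=[1,1,1,.01])
E
python3 - <<'E'
from fit import *
p=pickle.load(open("w1.pkl","rb"))
b=blobs(p,np.array([(504,277),(440,248),(370,234),(299,236),(234,253)])/1.5)
print(np.round(b,2)); b=np.array(b)
print([np.round(w_depth(p,u),1).tolist() for u in b])
for z in(None,65.3):
    r=fit(p,b,z); print(r.x,np.round(r.fun,2)); print(np.round(model(r.x),1).tolist())
E
```

```text
[[335.72 184.92]
 [292.8  165.27]
 [245.86 155.84]
 [198.88 157.2 ]
 [155.65 168.78]]
[[606.8, 71.9, 72.8], [569.9, 45.9, 69.4], [539.8, 12.1, 65.8], [518.0, -27.5, 62.7], [505.8, -71.1, 59.1]]
[539.61196622  12.30313137  68.09550704   2.52570182] [ 0.02 -0.14 -0.03  0.09  0.03  0.11  0.04  0.03 -0.06 -0.1 ]
[[606.1, 71.8, 74.4], [569.5, 45.8, 71.2], [539.6, 12.3, 68.1], [517.9, -27.0, 64.9], [505.6, -70.2, 61.8]]
[539.9595998   12.07628268  65.77049193   2.52560824] [-0.62 -0.29 -0.37  0.08  0.04  0.17  0.39  0.07  0.58 -0.14  0.47]
[[606.5, 71.6, 72.1], [569.9, 45.6, 68.9], [540.0, 12.1, 65.8], [518.3, -27.3, 62.6], [505.9, -70.4, 59.5]]
```

Call:
drive_tool(deltas="-0.005 0.041 0.02 10 0; -0.009 0.0825 0.05 20 0; -0.009 0.0825 0.1 30 0; -0.009 0.0825 0.141 30 0; -0.009 0.0825 0.141 30 0; -0.009 0.0825 0.141 30 0; -0.009 0.0825 0.141 30 0")

```text
clock: 5.52
eef_pos: [607.7, 71.8, 102.5]
tool_rot: [3.138, 0.001, 2.077]
force: [-0.0, -0.1, -0.0]
width: -0.0
```

```bash
python3 - <<'E'
from fit import *
for i in range(3):
    p=imaging.get_image("wrist")
    s=ctrl.read_state();print([np.round(s[k],2).tolist() for k in("clock","eef_pos","tool_rot","force","width")])
save(p,"wrist2"); pickle.dump(p,open("w2.pkl","wb"))
E
```

```text
[5.58, [607.46, 71.78, 102.35], [3.14, 0.0, 2.08], [-0.23, 0.26, -0.59], 0.02]
[5.62, [607.21, 71.82, 102.09], [3.14, 0.0, 2.08], [0.38, -0.07, -0.11], -0.02]
[5.68, [606.96, 71.82, 101.77], [3.14, 0.0, 2.08], [-0.76, 0.37, 0.32], -0.1]
```

View pics/wrist2.png

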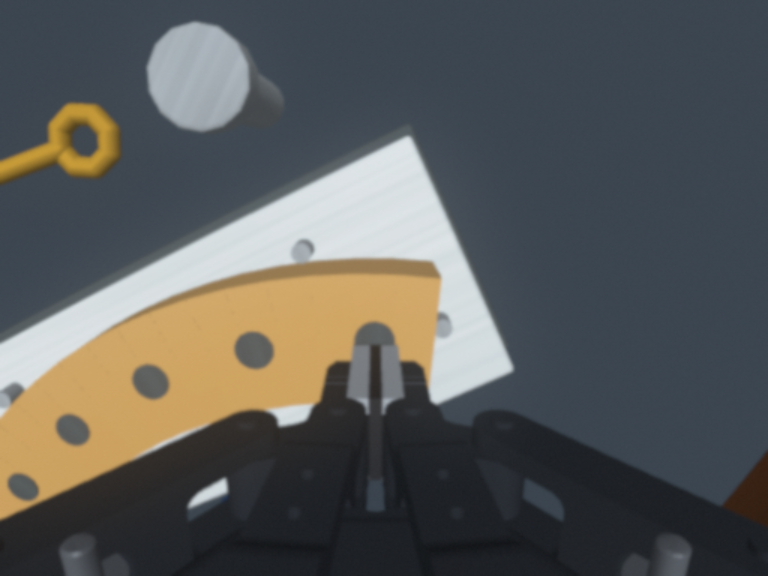

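The fingertips (about (376,350)) stand over rivet 1 (374,340), seen slightly ahead because the tips are higher. Refitting with rivets 2–4 from this closer view.

```bash
python3 - <<'E'
from fit import *
p1=pickle.load(open("w1.pkl","rb"));p2=pickle.load(open("w2.pkl","rb"))
b1=np.array(blobs(p1,np.array([(504,277),(440,248),(370,234),(299,236),(234,253)])/1.5))
b2=np.array(blobs(p2,np.array([(254,350),(151,381),(72,430)])/1.5))
x=[539.8,12.2,66.5,2.5257]
print(np.round(b2,1),np.round(proj(p2,model(x))[1:4],1))
f2=lambda x:(proj(p2,model(x)[1:4])-b2).ravel()
r=least_squares(f2,x,x_scale=[1,1,1,.01]);print(r.x,r.fun.round(2))
f=lambda x:np.r_[(proj(p1,model(x))-b1).ravel(),f2(x)*.5]
r=least_squares(f,x,x_scale=[1,1,1,.01]);print(r.x,r.fun.round(2));print(model(r.x).round(1).tolist())
print([w_depth(p2,u).round(1).tolist() for u in b2])
s=ctrl.read_state();print(s["clock"],s["eef_pos"])
E
```

```text
[[168.9 233.1]
 [ 99.9 254.1]
 [ 48.  286.2]] [[167.8 233.5]
 [ 99.1 254.6]
 [ 47.3 286.5]]
[540.1603979   12.85976748  66.70538887   2.52511134] [-0.02 -0.03  0.05  0.05 -0.03 -0.02]
[539.94370075  12.23380432  66.26801027   2.52531024] [-0.37 -0.23 -0.17  0.09  0.17  0.15  0.44  0.04  0.56 -0.17 -0.34  0.2
 -0.18  0.2  -0.13  0.12]
[[606.5, 71.7, 72.6], [569.8, 45.7, 69.4], [539.9, 12.2, 66.3], [518.3, -27.1, 63.1], [505.9, -70.3, 60.0]]
[[570.1, 46.0, 69.1], [540.0, 12.3, 65.9], [518.2, -27.3, 62.6]]
5.675 [606.96271558  71.82039115 101.76629181]
```

Call:
drive_tool(deltas="0 0 0.01 0 0; 0 0 0.018 0 0; 0 0 0.022 0 0; 0 0 0.022 0 0; 0 0 0.022 0 0; 0 0 0.022 0 0; 0 0 0.022 0 0; 0 0 0.022 0 0")

```text
clock: 6.68
eef_pos: [606.2, 71.8, 78.4]
tool_rot: [3.141, 0.0, 2.077]
force: [0.9, 0.0, -0.2]
width: -0.1
```

Call:
drive_tool(deltas="0 0 0.002 0 0; 0 0 0.004 0 0; 0 0 0.006 0 0; 0 0 0.008 0 0; 0 0 0.008 0 0; 0 0 0.008 0 0")

```text
clock: 7.42
eef_pos: [606.1, 71.7, 70.3]
tool_rot: [-3.142, -0.0, 2.077]
force: [0.5, -0.6, 0.3]
width: -0.2
```

```bash
python3 - <<'E'
from fit import *
F=[]
for i in range(4):
    p=imaging.get_image("wrist");s=ctrl.read_state();F.append(s["force"])
    print([np.round(s[k],2).tolist() for k in("clock","eef_pos","force")])
print(np.mean(F,0)); save(p,"wrist3")
E
```

```text
[7.48, [606.12, 71.76, 70.36], [-1.32, 1.01, 1.04]]
[7.52, [606.1, 71.7, 70.37], [-0.63, 0.12, 1.25]]
[7.58, [606.06, 71.76, 70.32], [-0.33, 0.21, 0.96]]
[7.62, [606.09, 71.75, 70.35], [-0.03, 0.3, 1.2]]
[-0.57419382  0.41049553  1.1129452 ]
```

View pics/wrist3.png

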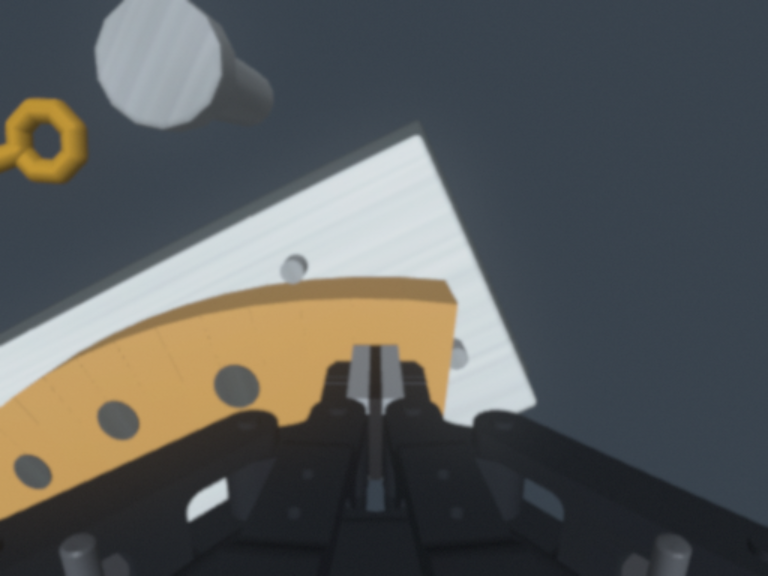

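Contact at rivet 1 with about 1.1 N, so the surface is near z=73, which agrees with the vision result. I'll work out the slide along the arc about 4.5 mm deep (~1.8 N), turning with the curve.

```bash
cat > plan.py <<'E'
from fit import *
X=[539.94,12.23,66.5,2.5253]
def plan(C,yaw,ss,zoff):
    m=model(X,np.array(ss,float)); tx=np.array([np.cos(yaw),np.sin(yaw),0]);ty=np.array([np.sin(yaw),-np.cos(yaw),0])
    for s,P in zip(ss,m):
        P=P+[0,0,zoff]; d=P-C; turn=-np.degrees(X[3]+s/200-yaw)
        print("%.4f %.4f %.4f %.1f 0;"%(d@tx/1e3,d@ty/1e3,-d[2]/1e3,turn),end=" ")
    print("\nend",P.round(2),X[3]+s/200)
E
python3 -c "
from plan import *
plan(np.array([606.2,71.8,70.3]),2.0769,[-90]+list(np.linspace(-90,-7.5,12)[1:]),-4.3)"
```

```text
-0.0002 0.0002 0.0018 0.1 0; -0.0003 -0.0073 0.0023 -2.1 0; -0.0007 -0.0148 0.0029 -4.2 0; -0.0014 -0.0223 0.0034 -6.4 0; -0.0024 -0.0297 0.0039 -8.5 0; -0.0037 -0.0371 0.0044 -10.7 0; -0.0052 -0.0444 0.0050 -12.8 0; -0.0070 -0.0517 0.0055 -14.9 0; -0.0090 -0.0589 0.0060 -17.1 0; -0.0114 -0.0661 0.0065 -19.2 0; -0.0140 -0.0731 0.0071 -21.4 0; -0.0169 -0.0800 0.0076 -23.5 0; 
end [544.39  18.27  62.72] 2.4878
```

Call:
drive_tool(deltas="-0.0002 0.0002 0.0018 0 0; -0.0003 -0.0073 0.0023 -2 0; -0.0007 -0.0148 0.0029 -4 0; -0.0014 -0.0223 0.0034 -6.5 0; -0.0024 -0.0297 0.0039 -8.5 0; -0.0037 -0.0371 0.0044 -10.5 0; -0.0052 -0.0444 0.0050 -13 0; -0.0070 -0.0517 0.0055 -15 0; -0.0090 -0.0589 0.0060 -17 0; -0.0114 -0.0661 0.0065 -19 0; -0.0140 -0.0731 0.0071 -21.5 0; -0.0169 -0.0800 0.0076 -23.5 0")

```text
clock: 9.12
eef_pos: [544.0, 17.8, 62.6]
tool_rot: [-3.142, -0.0, 2.49]
force: [0.3, -0.2, 1.0]
width: 0.3
```

```bash
python3 - <<'E'
from plan import *
F=[]
for i in range(4):
    p=imaging.get_image("wrist");s=ctrl.read_state();F.append(s["force"])
    print([np.round(s[k],2).tolist() for k in("clock","eef_pos","force")])
print(np.mean(F,0)); save(p,"wrist4"); print(model(X,np.array([-7.5])))
C=np.array([606.2,71.8,70.3]);y=2.0769
d=np.array([-16.9,-80,7.6]);C=C+[np.cos(y)*d[0]+np.sin(y)*d[1],np.sin(y)*d[0]-np.cos(y)*d[1],-d[2]];y+=np.radians(23.5)
print(C,y)
plan(C,y,[0]+list(np.linspace(0,82.5,12)[1:]),-4.3)
E
```

```text
[9.18, [543.1, 16.62, 62.55], [-0.22, -0.04, 1.97]]
[9.22, [543.23, 16.87, 62.54], [-1.72, -1.38, 1.01]]
[9.28, [543.33, 17.02, 62.53], [-1.9, -1.78, 1.31]]
[9.32, [543.47, 17.25, 62.51], [-1.03, -1.12, 1.64]]
[-1.21959294 -1.07644741  1.48159325]
[[544.38882821  18.26749419  67.02445109]]
[544.42146648  18.23674024  62.7       ] 2.487052374218668
-0.0001 -0.0075 0.0005 -2.2 0; -0.0005 -0.0150 0.0010 -4.3 0; -0.0012 -0.0224 0.0015 -6.5 0; -0.0022 -0.0299 0.0021 -8.6 0; -0.0035 -0.0373 0.0026 -10.8 0; -0.0050 -0.0446 0.0031 -12.9 0; -0.0068 -0.0519 0.0036 -15.1 0; -0.0089 -0.0591 0.0042 -17.2 0; -0.0113 -0.0662 0.0047 -19.4 0; -0.0139 -0.0732 0.0052 -21.5 0; -0.0168 -0.0802 0.0057 -23.7 0; -0.0199 -0.0870 0.0063 -25.8 0; 
end [507.28 -62.9   56.43] 2.9378
```

View pics/wrist4.png

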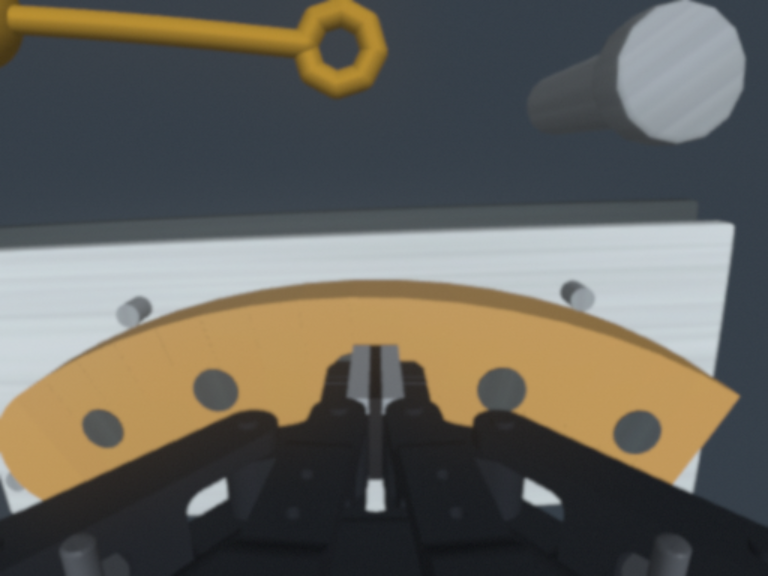

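The tips are between rivets 2 and 3, just reaching rivet 3 (its edge shows at (345,357)), centred on the strip with about 1.5 N contact. Continuing to rivet 5.

Call:
drive_tool(deltas="-0.0001 -0.0075 0.0008 -2 0; -0.0005 -0.0150 0.0015 -4.5 0; -0.0012 -0.0224 0.0020 -6.5 0; -0.0022 -0.0299 0.0026 -8.5 0; -0.0035 -0.0373 0.0031 -11 0; -0.0050 -0.0446 0.0036 -13 0; -0.0068 -0.0519 0.0041 -15 0; -0.0089 -0.0591 0.0047 -17 0; -0.0113 -0.0662 0.0052 -19.5 0; -0.0139 -0.0732 0.0057 -21.5 0; -0.0168 -0.0802 0.0062 -23.5 0; -0.0199 -0.0870 0.0068 -26 0")

```text
clock: 10.82
eef_pos: [507.0, -63.4, 55.8]
tool_rot: [-3.142, -0.0, 2.943]
force: [0.6, 1.0, 2.1]
width: 0.2
```

```bash
python3 - <<'E'
from plan import *
F=[]
for i in range(4):
    p=imaging.get_image("wrist");s=ctrl.read_state();F.append(s["force"])
    print([np.round(s[k],2).tolist() for k in("clock","eef_pos","force")])
print(np.mean(F,0)); save(p,"wrist5")
C=np.array([544.42,18.24,62.7]);y=2.48705
d=np.array([-19.9,-87,6.8]);C=C+[np.cos(y)*d[0]+np.sin(y)*d[1],np.sin(y)*d[0]-np.cos(y)*d[1],-d[2]];y+=np.radians(26)
print(C,y)
plan(C,y,[86,90],-4.7)
E
```

```text
[10.88, [506.57, -64.78, 55.76], [0.22, -0.42, 1.93]]
[10.92, [506.61, -64.48, 55.78], [0.48, -2.19, 2.31]]
[10.98, [506.67, -64.25, 55.81], [-0.72, -2.46, 1.87]]
[11.02, [506.71, -64.02, 55.82], [-1.27, -1.34, 1.13]]
[-0.3227153  -1.60513635  1.80784731]
[507.24190226 -62.89445044  55.9       ] 2.940835605518526
-0.0001 -0.0035 0.0001 -0.8 0; -0.0002 -0.0075 0.0004 -2.0 0; 
end [505.9  -70.27  55.51] 2.9753000000000003
```

View pics/wrist5.png

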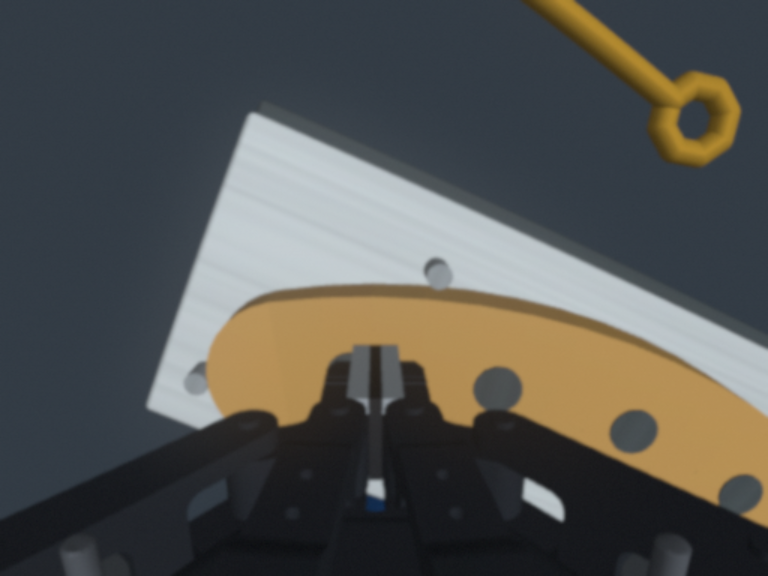

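Fingertips are at the near edge of rivet 5 with about 1.8 N contact. Last 7.5 mm onto its centre, then straight up.

Call:
drive_tool(deltas="-0.0001 -0.004 0.0002 -1 0; -0.0002 -0.008 0.0004 -2 0; -0.0002 -0.008 0.0004 -2 0; -0.0002 -0.008 0.0004 -2 0")

```text
clock: 11.52
eef_pos: [505.8, -71.1, 55.5]
tool_rot: [-3.141, 0.0, 2.975]
force: [-0.2, -1.3, 1.3]
width: 0.2
```

Call:
drive_tool(deltas="0 0 -0.002 0 0; 0 0 -0.005 0 0; 0 0 -0.01 0 0; 0 0 -0.03 0 0; 0 0 -0.06 0 0; 0 0 -0.1 0 0; 0 0 -0.15 0 0; 0 0 -0.18 0 0; 0 0 -0.18 0 0; 0 0 -0.18 0 0; 0 0 -0.18 0 0; 0 0 -0.18 0 0")

```text
clock: 13.02
eef_pos: [505.2, -70.7, 234.5]
tool_rot: [-3.142, -0.002, 2.976]
force: [0.4, 0.8, 0.4]
width: -0.3
```

```bash
python3 - <<'E'
from fit import *
p=imaging.get_image("wrist");save(p,"wrist6");pickle.dump(p,open("w6.pkl","wb"))
s=ctrl.read_state();print([np.round(s[k],2).tolist() for k in("clock","eef_pos","force")])
b=proj(p,model([539.94,12.23,66.3,2.5253])); print(b.round(1))
g=np.array(blobs(p,b[2:])); print(g.round(1))
f=lambda x:(proj(p,model(x)[2:])-g).ravel()
print(least_squares(f,[540,12,66,2.525],x_scale=[1,1,1,.01]).x)
t=imaging.get_image("top");save(t,"top6")
E
```

```text
[13.08, [505.33, -70.8, 234.65], [0.36, -0.9, 0.1]]
[[406.  250.9]
 [377.3 219.9]
 [339.9 195.4]
 [296.2 179.5]
 [249.5 173.6]]
[[339.7 195.1]
 [295.6 179.1]
 [248.6 173.3]]
[538.854272    11.55563224  68.39456886   2.52724   ]
```

View pics/wrist6.png

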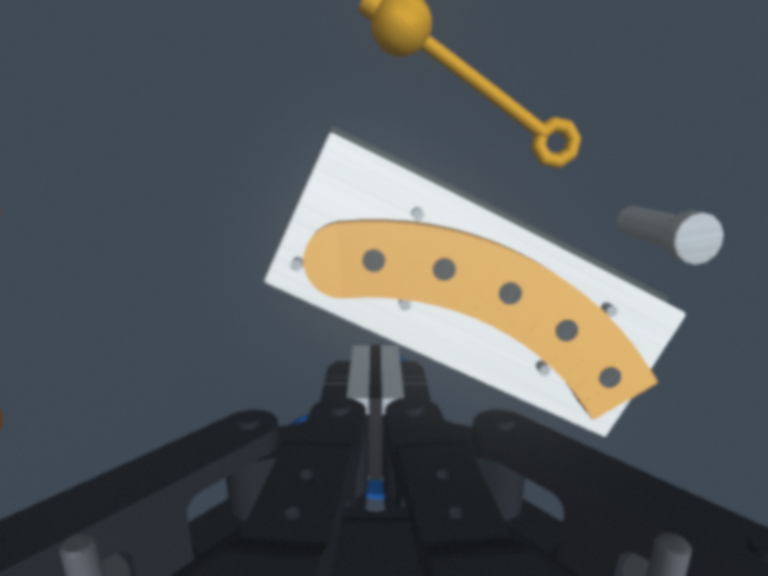

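View pics/top6.png

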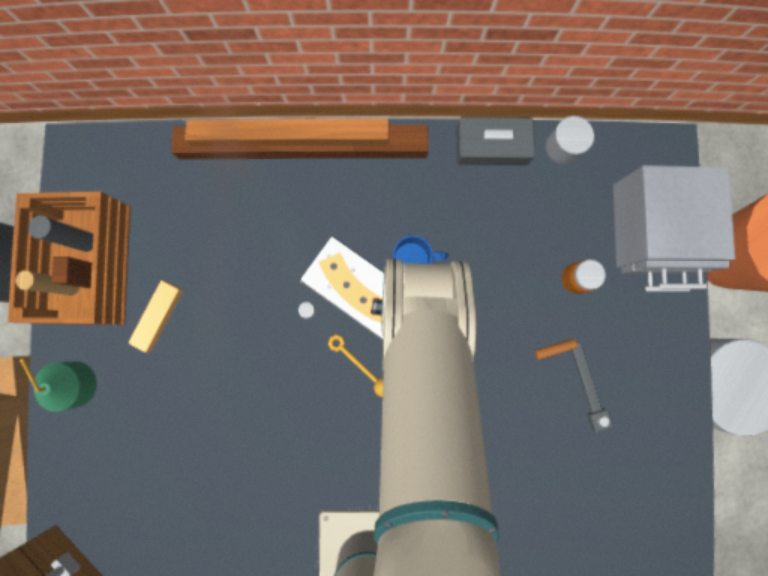

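The wedge lies between its pins within its play. All five rivets show at (374,260) to (610,377), and the mug, pin, clapper and the other things are where they were.

```bash
python3 -c "
from h import *
print(ctrl.finish_job())"
```

```text
the job is handed in; nothing more can be done
None
```

The job is done and handed in at about 13 s. I set the shut fingertips on rivet 1, slid them along the curve over rivets 2, 3 and 4 to rivet 5, and lifted straight up about 180 mm.

**Contact:** I measured contact at four stops. At the first three, the averaged upward force was 1.1 N on rivet 1, 1.5 N just before rivet 3 and 1.8 N just before rivet 5. On rivet 5 itself a single reading gave 1.3 N. I estimate the deck went down about 3 to 5 mm of its 18 mm. I took no readings between stops, so unbroken contact there rests on the commanded depth following the fitted slope. The force sensor is noisy, roughly ±1 N.

**Last checks:** After the lift the force was back to about zero. In the wrist picture the wedge lay between its pins. Its refitted position was about 1 mm from before, within the 1.5 mm play and the calibration error. That fit put the height about 2 mm higher, also within calibration error.

**Other objects:** The pin, block, jar and windlass looked unmoved. The mug and clapper were partly hidden by the arm in the last top view, but what shows of them was in place.

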